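# Square a cedar divider and post it into the humidor

## Robot

A 6-joint arm with a two-finger parallel gripper is mounted at the origin on the work surface. World frame = base frame: x ahead of the robot, y to its left, z up, the work surface at z = 0. Lengths are in m, angles in rad, forces in N, time in s.
With the tool pointing down it reaches from about 0.3 to 0.775 m from the base axis. Payload 14.6 kg.
Tool frame: the origin (TCP) lies on the centre line of the jaws, within the pads' length; the fingertips stand 25 mm ahead of it and the grasp point (between the pads) lies 6 mm ahead of it (ctrl.tip_reach is the distance from the TCP to the fingertips, in m); z points along the fingers, y is the line along which they close (so a half turn about z gives the same grasp; the last joint's range is limited). The gripper opens to 94 mm and grips with 3 to 60 N. Pads are 16 mm wide; open, the fingers measure 119 mm over their backs; the gripper's body (75 mm by 177 mm) begins 78 mm behind the grasp point.
Start: joints at [1.254, 0.3, 1.521, -0, 1.321, -0.067], TCP at [0.136, 0.533, 0.23] pointing down, gripper open.
Joint ranges: [-3.03, 3.03], [-0.79, 2.21], [0.23, 2.52], [-1.04, 4.18], [0, 3.07], [-2.55, 2.55]. Speed limits (rad/s): [2.22, 2.22, 2.57, 3.14, 3.14, 3.14].

## Interface

Orientations are given as [roll, pitch, yaw] about the fixed x, y, z axes, in that order (R = Rz(yaw) Ry(pitch) Rx(roll)).
In Python, from station import ctrl gives the robot as it stands. The module is installed in compiled form; this text tells all that it offers.
- The arm moves only by the tool apply_moves, never from a script. Its argument "deltas" is a list of rows, each a list of 7 numbers: the closure in counts, from 0 (fully open) to 255 (shut), then the shift along the world's x, y, z in cm, then the turn, a rotation vector about the world's x, y, z in rad. In form: [[jaw, tx, ty, tz, ax, ay, az], ...]. A call has 1 to 10 rows; each row shifts and turns the commanded pose from where the row before left it; what a row does not reach is not made up. A row lasts 1/10 s, in which the tool goes at most 50 mm and 8.59 degrees, less where a joint would pass 70% of its speed; a pose out of reach is approached as far as the arm can. A call with a gripper value outside its range is refused whole. The fingers move at their own pace and stop on an object; "grip_force" is the grip in N (left out, the last holds). Time passes only in rows, so rows that do not move let the fingers close. It gives the time, the measured TCP pose, the force, the opening and the grip force at its end, in the units of the state.
- ctrl.get_obs(): the state, without advancing time (a new reading comes with each control period).
- ctrl.camera(name): name is "side" or "top"; returns a dict with "img" (420x560x3 uint8, red, green, blue), "K" (3x3 intrinsics, pixels), "k1" (the pictures are not rectified: a ray, as slopes to the right and down, at radius r is drawn at 1 + k1 r^2 times it, then the intrinsics apply), "pose" (4x4, takes a point from camera to world coordinates). Camera axes: x right, y up, looking along -z (the intrinsics and any distortion apply to the point x, -y, -z); pixel columns grow to the right and rows downward; lengths in m; the calibration is good to about 2 mm. A picture is of the moment at which its call begins. There is no depth.
- ctrl.hand_in(): hands the job in; it is judged then, once.
The state is a dict: "time_s": time; "qpos": joint angles; "joint_vel": joint speeds; "tau": joint torques, N m; "ee_pos": TCP position; "eef_rot": TCP orientation; "force": force on the tool from outside, world axes, zero at the start; "moment": the same for the moment, N m; "grip_width": finger opening in m; "grip_force": force on a finger pad.
Only numpy, scipy, OpenCV 4.12 (cv2) and the standard library are available. Lean on these libraries where they do the work, as an engineer would, in place of code of your own. Each camera call takes 0.05 s, during which the arm holds its last target. There are 200 camera calls.

## Task

Slide the long loose cedar slat across the rolling board into the corner of the two steel rails until it lies flat and snug against both, and let go of it there. Then take it squarely by its free end and post it lengthwise through the humidor's sprung flap, all the way in, so that it drops flat on the floor inside and the flap swings shut behind it. Leave the other things on the table where they are.

Things in the scene. Friction and masses are not known exactly. Their poses are not given: they have to be found in the camera images.
- slat_center (a point): Centre (half-way up) of the loose cedar divider slat: a plain pale wooden rectangle 150 mm long (its x axis), 56 mm wide (its y axis), 12 mm thick, about 90 g. It starts lying flat on the rolling board turned up to about 50 degrees either way from the board's x axis; its two ends are alike.
- jig: Fixed wooden rolling board, 30 mm thick. Origin on the table; its x axis points about to the robot's left (world +y), its y axis towards the robot. Its top spans x -170 to 100, y -215 to 150 mm at z 30. Two steel rails on it, 14 mm high, 15 thick, form a corner: an end stop, inner face at x 65 (y 50 to 125), and a side rail, inner face at y 110 (x -20 to 65).
- corner (a point): Inner corner where the faces of end stop and side rail meet, level with the board's top (x 65, y 110, z 30 mm of jig, same axes). The rails run from it to -x (85 mm) and -y (60 mm). A slat that is home lies along x, its centre at (-75, -28, +6) mm from this point; beside its rear 65 mm there is no rail, room for a finger.
- humidor: Fixed dark wooden box with a rigid glass top that does not open, 225 mm deep, 200 wide, 116 high. Origin on the table under the middle of its outer front face; x points into the box, about to the robot's left (world +y); the front faces the rolling board. The front wall (x 0 to 10 mm) has a slot 78 mm wide, z 50 to 100 mm. Behind this 10 mm deep sill the inner floor is 20 mm lower (z 30), the inside 205 mm long, 180 wide.
- slot (a point): Middle of the slot's sill at the outer front face, 50 mm above the table; axes as humidor (x into the box).
- flap_door (a joint): Angle of the sprung brass flap, 75 mm wide, 46 mm high, that closes the slot: 0 = hanging shut, hinged along the top of the slot 5 mm behind the outer face, swings inward (positive) up to 1.45 rad. Light spring: shuts by itself (0.01 to 0.05 N m); under 1.5 N at its lower edge pushes it open.
- offcut: Bystander: short offcut of the same pale cedar, 85 x 36 x 12 mm, lying along the far edge of the rolling board. Origin: centre of underside.
- tin: Bystander: closed flat tin, 60 mm across, 22 mm high, standing on the rolling board. Origin: centre of underside.
- gauge: Bystander: small steel gauge plate 50 x 45 x 6 mm with two holes, lying on the rolling board. Origin: centre of underside.
- mould: Bystander: wooden mould half with grooves, 70 x 150 mm, 25 mm high, lying on the table beside the humidor, on its far side from the robot. Origin: centre of underside.
- jar: Bystander: jar 56 mm across, 85 mm high, standing in front of the humidor, to the robot's side of the slot, about 80 mm clear of the slot's middle. Origin: centre of underside.
- cutter: Bystander: small metal bench cutter on a wooden foot, about 150 x 70 x 110 mm, at the left of the table. Origin: centre of underside.
- tablet: Bystander: black phone-like slab 75 x 155 x 9 mm at the right of the table. Origin: centre of underside.
- tin_lid: Bystander: loose tin lid, 64 mm across, 10 mm high, at the left of the table. Origin: centre of underside.
Mind the look-alikes: they are no part of the job. Leave any red look-alike of the part that bears slat_center alone.

How it is judged:
On the way, in this order (a step that is already met when the one before it is completed fails the run):
1. the slat lies flat in the corner, snug against end stop and side rail, and the fingers have let go of it (x of slat_center in the frame of jig between -0.0125 and -0.007 m and y of slat_center in the frame of jig between 0.0795 and 0.085 m and z of slat_center in the frame of jig below 0.039 m and angle between the x axis of slat_center and the x axis of jig, either way round below 0.05 rad and contact force between the fingers and slat below 0.05 N), for 0.2 s.
2. the slat's leading end has pushed the flap open and is inside the slot (value of joint flap_door above 0.3 rad and x of slat_center in the frame of humidor above -0.05 m and z of slat_center in the frame of humidor between 0.03 and 0.1 m and y of slat_center in the frame of humidor between -0.03 and 0.03 m), for 0.1 s.
At the end, for the whole second after the job is handed in: The slat lies wholly inside the humidor, flat on its floor (within 0.1 rad, centre at most 6 mm too high), at rest, and the flap hangs shut (below 0.06 rad). Before, it lay released in the corner within 2.5 mm of both rails and 0.05 rad of square. No bystander moved over 25 mm (x of slat_center in the frame of humidor between 0.083 and 0.145 m and y of slat_center in the frame of humidor between -0.07 and 0.07 m and z of slat_center in the frame of humidor below 0.042 m and angle between slat_center's own z axis and vertical below 0.1 rad and value of joint flap_door below 0.06 rad and linear speed of slat below 0.02 m/s); the robot touches nothing.
It fails at once if a bystander is moved more than 25 mm (distance of any of offcut, tin, gauge, mould, jar, cutter, tablet, tin_lid from where it was at the start of the episode above 0.025 m).
It also fails if it takes over 53 s, if anything falls off the work surface, if the arm or the gripper's body presses on something with over 40 N, if the wrist force passes 120 N, or if a joint passes its speed limit or range.

## Working session

There is one attempt and no reset: what is moved stays moved. The work goes in short steps, Python scripts to look and compute and a tool call to move; the robot and the scene stay as the last step left them, time stands still between calls to the robot, and variables do not carry over. Pictures are saved under pics/ and viewed, at most 10 in all, crops included, and the job is handed in when it is done.

Besides the shell and the picture viewer there is one more tool, called after "Request:" as name([rows], argument=value, ...), one row to a line, values as JSON. apply_moves: Moves the arm, as the interface text tells. Its arguments: {"type":"object","properties":{"deltas":{"type":"array"},"grip_force":{"type":"number"}},"required":["deltas"]}

```bash
mkdir -p pics
cat > h.py <<'E'
import numpy as np,cv2
from station import ctrl
def snap(name,fn):
    c=ctrl.camera(name); cv2.imwrite('pics/'+fn,c['img'][:,:,::-1]); np.savez('pics/'+fn+'.npz',K=c['K'],k1=c['k1'],pose=c['pose']); return c
def px2w(c,pts,z):
    K=np.array(c['K']);P=np.array(c['pose']);k1=float(c['k1']);out=[]
    for (u,v),zz in zip(pts,np.broadcast_to(z,len(pts))):
        x=(u-K[0,2])/K[0,0];y=(v-K[1,2])/K[1,1];a,b=x,y
        for _ in range(20):
            s=1+k1*(a*a+b*b);a,b=x/s,y/s
        d=P[:3,:3]@np.array([a,-b,-1.]);o=P[:3,3];out.append(o+d*(zz-o[2])/d[2])
    return np.array(out)
def w2px(c,p):
    K=np.array(c['K']);P=np.array(c['pose']);k1=float(c['k1'])
    q=(np.atleast_2d(p)-P[:3,3])@P[:3,:3];a=q[:,0]/-q[:,2];b=-q[:,1]/-q[:,2]
    s=1+k1*(a*a+b*b);return np.c_[K[0,0]*a*s+K[0,2],K[1,1]*b*s+K[1,2]]
def load(fn): return dict(np.load('pics/'+fn+'.npz'))
E
python3 - <<'E'
from h import *
for n in('top','side'):
    c=snap(n,n+'0.png');print(n,c['K'],c['k1'],c['pose'])
print(ctrl.get_obs(),ctrl.tip_reach)
E
```

```text
top [[422.13616321   0.         278.80056256]
 [  0.         422.13616321 215.77019152]
 [  0.           0.           1.        ]] -0.07993669356276505 [[ 2.13743430e-02  9.81371342e-01 -1.90927802e-01  2.88177043e-01]
 [-9.99764658e-01  2.16895555e-02 -4.38932863e-04  9.59547540e-03]
 [ 3.71038303e-03  1.90892251e-01  9.81603984e-01  1.26900837e+00]
 [ 0.00000000e+00  0.00000000e+00  0.00000000e+00  1.00000000e+00]]
side [[414.21918519   0.         279.57198648]
 [  0.         414.21918519 205.07104804]
 [  0.           0.           1.        ]] 0.028659038012848075 [[ 0.97932393  0.15283994 -0.1325315   0.35779372]
 [-0.20185549  0.69494816 -0.69014594 -0.81035841]
 [-0.01337934  0.70262864  0.71143094  0.93020405]
 [ 0.          0.          0.          1.        ]]
{'time_s': 0.1, 'qpos': array([ 1.25438246e+00,  3.00407206e-01,  1.52149088e+00, -1.15218038e-05,
        1.32074145e+00, -6.66010431e-02]), 'joint_vel': array([ 0.00127734, -0.00246169, -0.00109348,  0.0005355 ,  0.00098648,
        0.00010566]), 'tau': array([-2.89177597e-04, -5.32634425e+01, -3.53285301e+01,  7.08816969e-02,
        2.34568783e-02, -3.52418510e-05]), 'ee_pos': array([0.13591317, 0.53272624, 0.22995953]), 'eef_rot': array([-3.14054735e+00, -5.85362321e-05,  2.89178265e+00]), 'force': array([ 0.49665889,  0.29793519, -0.1200884 ]), 'moment': array([-0.0226632 , -0.05363763, -0.03721799]), 'grip_force': 0.0, 'grip_width': 0.09420015919770093} 0.025
```

```bash
python3 -c "
import cv2
for n in('top','side'):
    i=cv2.imread('pics/%s0.png'%n);cv2.imwrite('pics/%s0b.png'%n,cv2.resize(i,(800,600),interpolation=cv2.INTER_CUBIC))"
```

```text
(no output)
```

View pics/top0b.png

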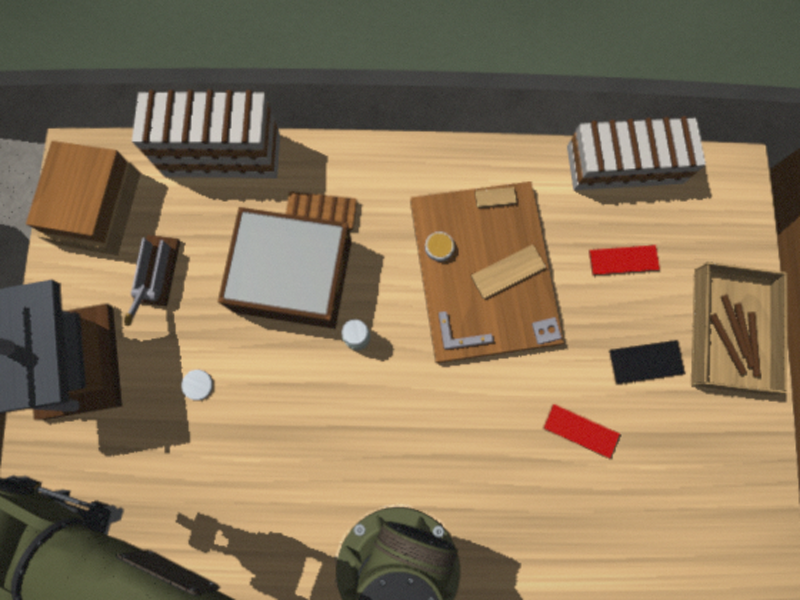

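View pics/side0b.png

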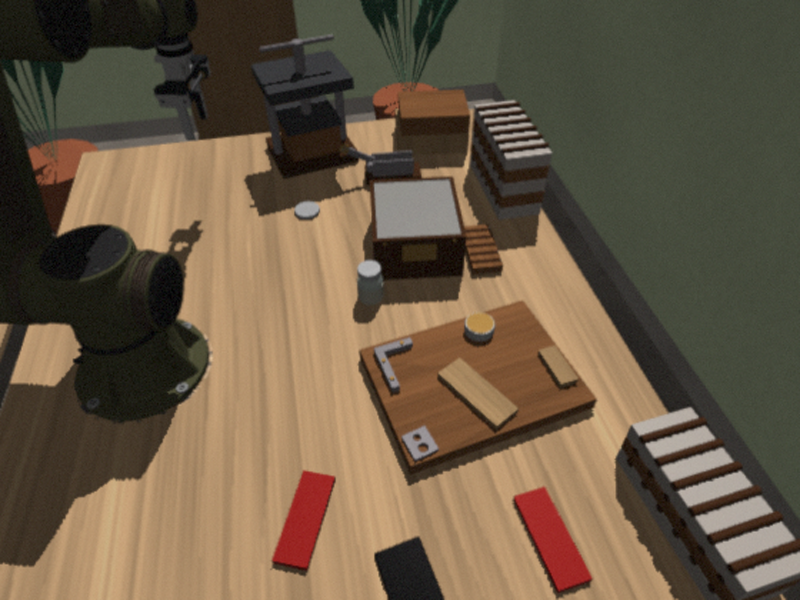

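The top view shows the board (about 411–566, 182–362), slat around (510,272), rails' corner at (447,345), humidor around (290,265), jar at (355,333). I'm enlarging the board and the humidor next.

```bash
python3 -c "
import cv2
i=cv2.imread('pics/top0.png');cv2.imwrite('pics/a.png',cv2.resize(i[120:265,280:405],None,fx=4,fy=4,interpolation=cv2.INTER_CUBIC))
cv2.imwrite('pics/b.png',cv2.resize(i[125:255,145:285],None,fx=4,fy=4,interpolation=cv2.INTER_CUBIC))"
```

```text
(no output)
```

View pics/a.png

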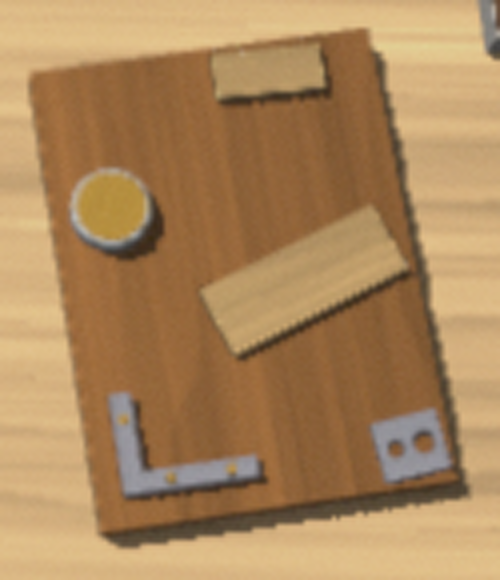

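View pics/b.png

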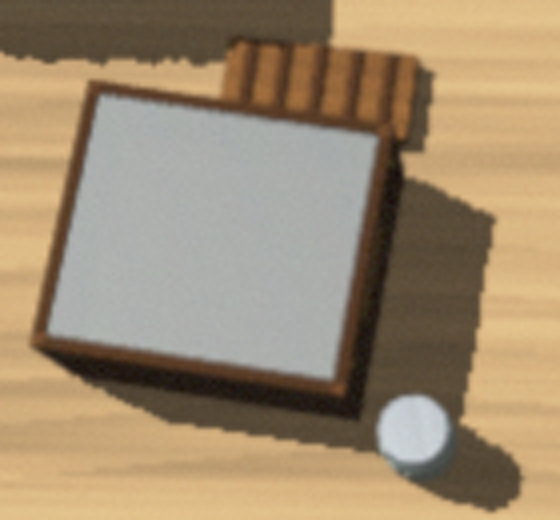

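Crop a: board corners (32,73),(368,30),(460,478),(100,530); slat top corners (200,291),(375,205),(411,268),(238,352); rails' inner corner (145,468). Crop b: humidor top corners (92,80),(392,127),(345,393),(35,343); jar lid centre (414,430).

```bash
cat > m.py <<'E'
from h import *
from scipy.optimize import least_squares
c=load('top0.png')
def A(p,o): return (np.array(p,float)+.5)/4-.5+np.array(o)
def fit(loc,w):
    def T(q): k=np.cos(q[2]);s=np.sin(q[2]);return loc@np.array([[k,s],[-s,k]])+q[:2]
    r=least_squares(lambda q:(T(q)-w).ravel(),[*w.mean(0),1.6]); return r.x,np.abs(r.fun).max()
oa,ob=(280,120),(145,125)
if __name__=='__main__':
    b=px2w(c,A([(32,73),(368,30),(460,478),(100,530)],oa),.03)[:,:2]
    r=px2w(c,A([(145,468),(258,457),(130,393)],oa),.044)[:,:2]
    print('jig',fit(np.array([[.1,-.215],[-.17,-.215],[-.17,.15],[.1,.15]]),b))
    print('jig+rail',fit(np.array([[.1,-.215],[-.17,-.215],[-.17,.15],[.1,.15],[.065,.11],[-.02,.11],[.065,.05]]),np.r_[b,r]))
    s=px2w(c,A([(200,291),(375,205),(411,268),(238,352)],oa),.042)[:,:2]
    print('slat',s.mean(0),[np.linalg.norm(s[i]-s[i-1]) for i in range(4)],fit(np.array([[.075,-.028],[-.075,-.028],[-.075,.028],[.075,.028]]),s))
    h=px2w(c,A([(92,80),(392,127),(345,393),(35,343)],ob),.116)[:,:2]
    print('hum',fit(np.array([[.225,-.1],[0,-.1],[0,.1],[.225,.1]]),h),[np.linalg.norm(h[i]-h[i-1]) for i in range(4)])
    print('jar',px2w(c,A([(414,430)],ob),.085),'tin',px2w(c,A([(112,206)],oa),.052),'gauge',px2w(c,A([(411,445)],oa),.036))
    from scipy.spatial.transform import Rotation as R
    print(R.from_euler('xyz',ctrl.get_obs()['eef_rot']).as_matrix())
E
python3 m.py
```

```text
jig (array([ 0.58320983, -0.14381292,  1.73397471]), np.float64(0.003427406312229375))
jig+rail (array([ 0.58320279, -0.14444102,  1.73512791]), np.float64(0.003573369288843886))
slat [ 0.61321842 -0.22122025] [np.float64(0.05411611639717286), np.float64(0.1512603571064604), np.float64(0.05545764282880677), np.float64(0.1481760680523676)] (array([ 0.61321842, -0.22122025,  2.05642444]), np.float64(0.002072243794644213))
hum (array([0.5868065 , 0.12833612, 1.43454057]), np.float64(0.0027308646023664895)) [np.float64(0.19688955676199288), np.float64(0.2214750960571031), np.float64(0.1957488908699317), np.float64(0.22184105344456503)]
jar [[0.46929802 0.09611306 0.085     ]] tin [[ 0.6633718  -0.07349042  0.052     ]] gauge [[ 0.4890783  -0.29862721  0.036     ]]
[[-9.68959409e-01  2.47219668e-01 -3.15139286e-04]
 [ 2.47219861e-01  9.68958897e-01 -9.98386515e-04]
 [ 5.85362321e-05 -1.04530470e-03 -9.99999452e-01]]
```

Request:
apply_moves([
  [40, 2.5, -4, 0, 0, 0, -0.042],
  [40, 2.5, -4, 0, 0, 0, -0.042],
  [40, 2.5, -4, 0, 0, 0, -0.042],
  [40, 2.5, -4, 0, 0, 0, -0.042],
  [40, 2.5, -4, 0, 0, 0, -0.042],
  [40, 2.5, -4, 0, 0, 0, -0.042],
  [40, 2.5, -4, 0, 0, 0, -0.042],
  [40, 2.5, -4, 0, 0, 0, -0.042],
  [40, 2.5, -4, 0, 0, 0, -0.042],
  [40, 2.5, -4, 0, 0, 0, -0.042],
], grip_force=15)

```text
time_s: 1.1
ee_pos: [0.3865, 0.131, 0.2305]
eef_rot: [3.141, 0.0, 2.47]
force: [2.1, 0.1, 0.7]
grip_width: 0.0789
grip_force: 0.0
```

Request:
apply_moves([
  [40, 2.5, -4, 0, 0, 0, -0.042],
  [40, 2.5, -4, 0, 0, 0, -0.042],
  [40, 2.5, -4, 0, 0, 0, -0.042],
  [40, 2.5, -4, 0, 0, 0, -0.042],
  [40, 2.5, -4, 0, 0, 0, -0.042],
  [40, 2.5, -4, 0, 0, 0, -0.042],
  [40, 2.5, -4, 0, 0, 0, -0.042],
  [40, 2.5, -4, -2, 0, 0, -0.042],
  [40, 2.5, -4, -3, 0, 0, -0.042],
  [40, 2.5, -3.8, -3, 0, 0, -0.042],
])

```text
time_s: 2.1
ee_pos: [0.6312, -0.2585, 0.1553]
eef_rot: [3.142, -0.0, 2.05]
force: [0.6, 0.2, -1.0]
grip_width: 0.0793
grip_force: 0.0
```

Request:
apply_moves([
  [40, 0.4, -0.6, -3, 0, 0, 0],
  [40, 0, 0, -3, 0, 0, 0],
  [40, 0, 0, -2, 0, 0, 0],
  [40, 0, 0, -1.2, 0, 0, 0],
  [40, 0, 0, -0.5, 0, 0, 0],
  [40, 0, 0, 0, 0, 0, 0],
])

```text
time_s: 2.7
ee_pos: [0.6347, -0.2627, 0.0596]
eef_rot: [-3.141, -0.0, 2.052]
force: [-1.1, -0.5, 0.2]
grip_width: 0.0792
grip_force: 0.0
```

Run:
```python
from h import *
print(ctrl.get_obs()['ee_pos'],ctrl.get_obs()['force'])
s=snap('side','s1.png')['img'];t=snap('top','t1.png')['img']
a=cv2.resize(s[210:330,240:430],None,fx=4,fy=4,interpolation=cv2.INTER_CUBIC)
cv2.imwrite('pics/c.png',a[:,:,::-1])
```

```text
[ 0.63469142 -0.26269762  0.05962057] [-1.09399312 -0.45671444  0.20325956]
```

View pics/c.png

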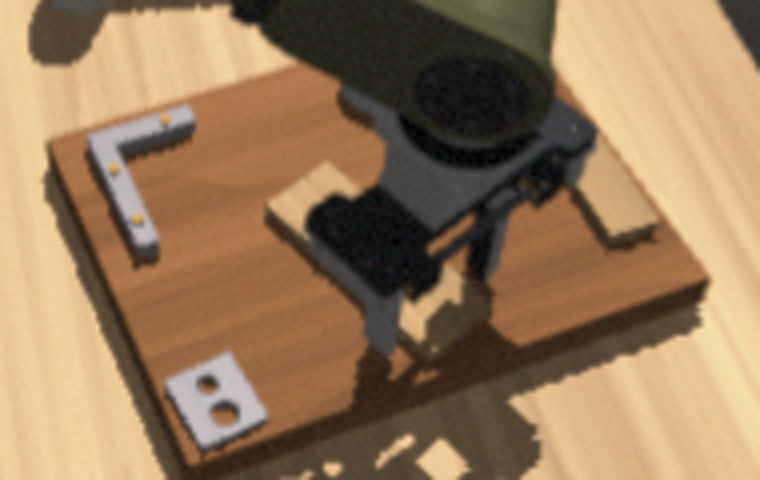

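The fingers straddle the slat near its rear end (left finger at (380,320), right one at (485,265)), so I can close.

Request:
apply_moves([
  [60, 0, 0, -0.1, 0, 0, 0],
  [80, 0, 0, 0, 0, 0, 0],
  [100, 0, 0, 0, 0, 0, 0],
  [120, 0, 0, 0, 0, 0, 0],
  [120, 0, 0, 0, 0, 0, 0],
  [120, 0, 0, 0, 0, 0, 0],
], grip_force=20)

```text
time_s: 3.4
ee_pos: [0.6348, -0.2628, 0.0589]
eef_rot: [3.141, 0.0, 2.052]
force: [-1.8, 0.9, 3.6]
grip_width: 0.0558
grip_force: 20.0
```

Request:
apply_moves([
  [120, -0.5, 0, 0, 0, 0, -0.06],
  [120, -1, 0.3, 0, 0, 0, -0.08],
  [120, -1.5, 0.5, 0, 0, 0, -0.08],
  [120, -1.5, 0.5, 0, 0, 0, -0.06],
  [120, -1.5, 0.6, 0, 0, 0, -0.037],
  [120, -1.5, 0.6, 0, 0, 0, 0],
  [120, -1.5, 0.6, 0, 0, 0, 0],
  [120, -1.6, 0.6, 0, 0, 0, 0],
  [120, 0, 0, 0, 0, 0, 0],
])

```text
time_s: 4.3
ee_pos: [0.5279, -0.2255, 0.059]
eef_rot: [3.141, 0.0, 1.735]
force: [0.5, 0.2, -1.1]
grip_width: 0.0556
grip_force: 20.0
```

Run:
```python
from h import *
print(ctrl.get_obs()['ee_pos'],ctrl.get_obs()['force'])
s=snap('side','s2.png')['img'];t=snap('top','t2.png')['img']
a=cv2.resize(s[215:335,240:365],None,fx=4.5,fy=4.5,interpolation=cv2.INTER_CUBIC)[:,:400]
b=cv2.resize(t[195:265,285:385],None,fx=4,fy=4,interpolation=cv2.INTER_CUBIC)
o=np.zeros((540,800,3),np.uint8);o[:a.shape[0],:400]=a;o[:b.shape[0],400:]=b
cv2.imwrite('pics/d.png',o[:,:,::-1])
```

```text
[ 0.52786145 -0.22548314  0.05898573] [ 0.51105958  0.15871098 -1.08645015]
```

View pics/d.png

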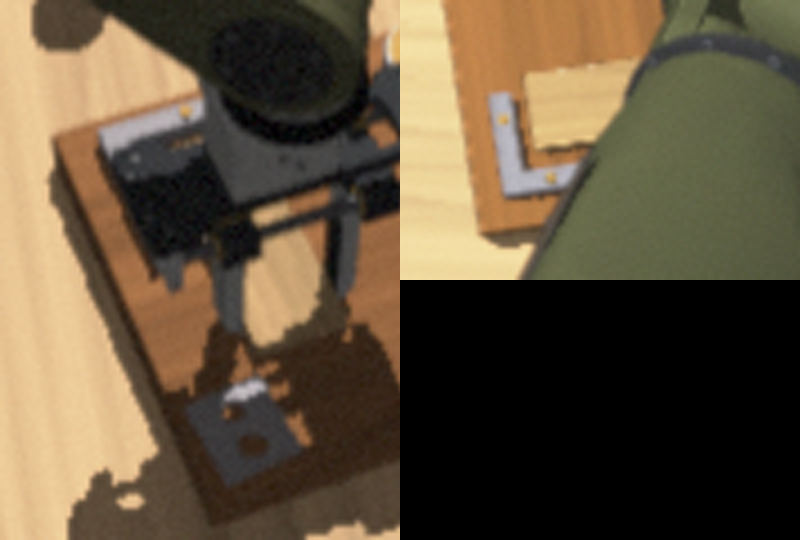

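Request:
apply_moves([
  [120, -0.6, -0.1, 0, 0, 0, 0],
  [120, -0.5, -0.1, 0, 0, 0, 0],
  [120, -0.1, 0.5, 0, 0, 0, 0],
  [120, -0.07, 0.4, 0, 0, 0, 0],
  [120, 0, 0, 0, 0, 0, 0],
])

```text
time_s: 4.9
ee_pos: [0.516, -0.2184, 0.0588]
eef_rot: [3.142, 0.0, 1.735]
force: [-1.0, -1.7, 7.0]
grip_width: 0.0559
grip_force: 20.0
```

Request:
apply_moves([
  [120, -0.1, -0.02, 0, 0, 0, 0],
  [120, -0.1, -0.02, 0, 0, 0, 0],
  [120, -0.1, -0.02, 0, 0, 0, 0],
  [120, 0, 0, 0, 0, 0, 0],
])

```text
time_s: 5.3
ee_pos: [0.5133, -0.2188, 0.0588]
eef_rot: [3.141, -0.0, 1.735]
force: [1.7, 0.5, 6.1]
grip_width: 0.0558
grip_force: 20.0
```

Request:
apply_moves([
  [120, -0.1, -0.02, 0, 0, 0, 0],
  [120, -0.1, -0.02, 0, 0, 0, 0],
  [120, 0, 0, 0, 0, 0, 0],
])

```text
time_s: 5.6
ee_pos: [0.5114, -0.2193, 0.0588]
eef_rot: [3.141, -0.0, 1.735]
force: [2.5, 0.3, 5.6]
grip_width: 0.0556
grip_force: 20.0
```

Request:
apply_moves([
  [120, -0.03, 0.2, 0, 0, 0, 0],
  [120, -0.03, 0.2, 0, 0, 0, 0],
  [120, 0, 0, 0, 0, 0, 0],
])

```text
time_s: 5.9
ee_pos: [0.5107, -0.2156, 0.0588]
eef_rot: [3.141, 0.001, 1.735]
force: [3.4, -1.6, 5.1]
grip_width: 0.0551
grip_force: 20.0
```

Request:
apply_moves([
  [120, -0.1, -0.02, 0, 0, 0, 0],
  [120, -0.1, -0.02, 0, 0, 0, 0],
  [120, 0, 0, 0, 0, 0, 0],
])

```text
time_s: 6.2
ee_pos: [0.5101, -0.216, 0.059]
eef_rot: [3.137, 0.001, 1.734]
force: [15.0, -0.2, -1.1]
grip_width: 0.0558
grip_force: 20.0
```

Request:
apply_moves([
  [120, -0.03, 0.1, 0, 0, 0, 0],
  [120, -0.03, 0.1, 0, 0, 0, 0],
  [120, 0, 0, 0, 0, 0, 0],
])

```text
time_s: 6.5
ee_pos: [0.5101, -0.2156, 0.0595]
eef_rot: [3.135, 0.005, 1.734]
force: [17.3, -12.6, -3.4]
grip_width: 0.0558
grip_force: 20.0
```

Request:
apply_moves([
  [120, 0.07, -0.03, 0, 0, 0, 0],
  [92, 0, 0, 0, 0, 0, 0],
  [80, 0, 0, 0, 0, 0, 0],
  [70, 0, 0, 0, 0, 0, 0],
  [70, 0, 0, 0, 0, 0, 0],
  [70, 0, 0, 0, 0, 0, 0],
])

```text
time_s: 7.1
ee_pos: [0.5083, -0.2143, 0.0584]
eef_rot: [-3.141, -0.0, 1.735]
force: [-0.5, -0.2, -0.3]
grip_width: 0.0684
grip_force: 0.0
```

Run:
```python
from h import *
o=ctrl.get_obs();print(o['ee_pos'],o['force'],o['grip_width'])
s=snap('side','s3.png')['img'];t=snap('top','t3.png')['img']
a=cv2.resize(s[215:335,240:365],None,fx=4.5,fy=4.5,interpolation=cv2.INTER_CUBIC)[:,:400]
b=cv2.resize(t[205:255,300:350],None,fx=8,fy=8,interpolation=cv2.INTER_CUBIC)
o=np.zeros((540,800,3),np.uint8);o[:a.shape[0],:400]=a;o[:b.shape[0],400:]=b
cv2.imwrite('pics/e.png',o[:,:,::-1])
```

```text
[ 0.50826323 -0.21425977  0.05835821] [-0.50621015 -0.21481233 -0.34609945] 0.06836400669411785
```

View pics/e.png

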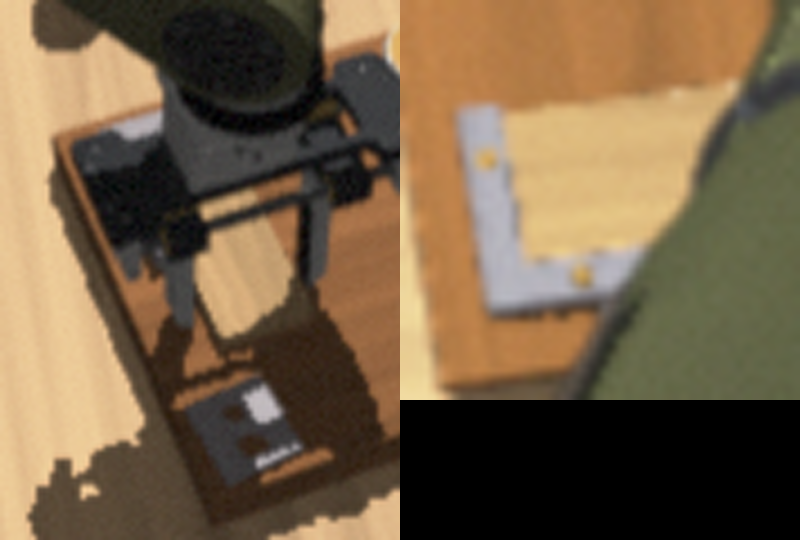

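The slat lies flush against both rails in the enlarged top view (end stop face at about (510,200), side rail face at about (580,255)), with the fingers clear. Next I re-grip at the free end.

Request:
apply_moves([
  [70, 0, 0, 0, 0, 0, 0],
  [70, 0.2, -0.6, 0, 0, 0, 0],
  [70, 0.2, -0.7, 0, 0, 0, 0],
  [70, 0.1, -0.6, 0, 0, 0, 0],
  [70, 0, 0, 0, 0, 0, 0],
  [90, 0, 0, 0, 0, 0, 0],
  [110, 0, 0, 0, 0, 0, 0],
  [120, 0, 0, 0, 0, 0, 0],
  [120, 0, 0, 0, 0, 0, 0],
  [120, 0, 0, 0, 0, 0, 0],
], grip_force=40)

```text
time_s: 8.2
ee_pos: [0.5134, -0.2333, 0.0586]
eef_rot: [-3.142, -0.0, 1.735]
force: [-0.5, 0.9, -1.0]
grip_width: 0.0555
grip_force: 40.0
```

Request:
apply_moves([
  [120, 0, -0.1, 1, 0, 0, 0],
  [120, 0, 0, 1.2, 0, 0, 0],
  [120, 0, 0, 1, 0, 0, 0],
  [120, 0.8, 2.6, 0, 0, 0, -0.05],
  [120, 0.8, 3.2, 0, 0, 0, -0.05],
  [120, 0.8, 3.5, 0, 0, 0, -0.05],
  [120, 0.8, 3.5, 0, 0, 0, -0.05],
  [120, 0.9, 3.5, 0, 0, 0, -0.05],
  [120, 0.9, 3, 0, 0, 0, -0.05],
  [120, 0, 0, 0, 0, 0, 0],
])

```text
time_s: 9.2
ee_pos: [0.5642, -0.0385, 0.0916]
eef_rot: [3.141, -0.0, 1.437]
force: [0.0, -1.2, -0.5]
grip_width: 0.0558
grip_force: 40.0
```

Run:
```python
from h import *
o=ctrl.get_obs();print(o['ee_pos'],o['force'],o['grip_width'],o['eef_rot'],o['qpos'])
s=snap('side','s4.png')['img'];t=snap('top','t4.png')['img']
a=cv2.resize(s[120:270,230:360],None,fx=4,fy=4,interpolation=cv2.INTER_CUBIC)[:,:400]
b=cv2.resize(t[140:250,220:330],None,fx=4,fy=4,interpolation=cv2.INTER_CUBIC)[:,:400]
o=np.zeros((600,800,3),np.uint8);o[:a.shape[0],:400]=a;o[:b.shape[0],400:]=b
cv2.imwrite('pics/f.png',o[:,:,::-1])
```

```text
[ 0.56416968 -0.03851342  0.09159263] [ 0.04971922 -1.187174   -0.49850404] 0.05584269917512822 [ 3.14069894e+00 -2.33520808e-04  1.43671717e+00] [-1.33029907e-01  4.83580857e-01  1.61179916e+00  2.68855664e-04
  1.04531870e+00  9.14594497e-04]
```

View pics/f.png

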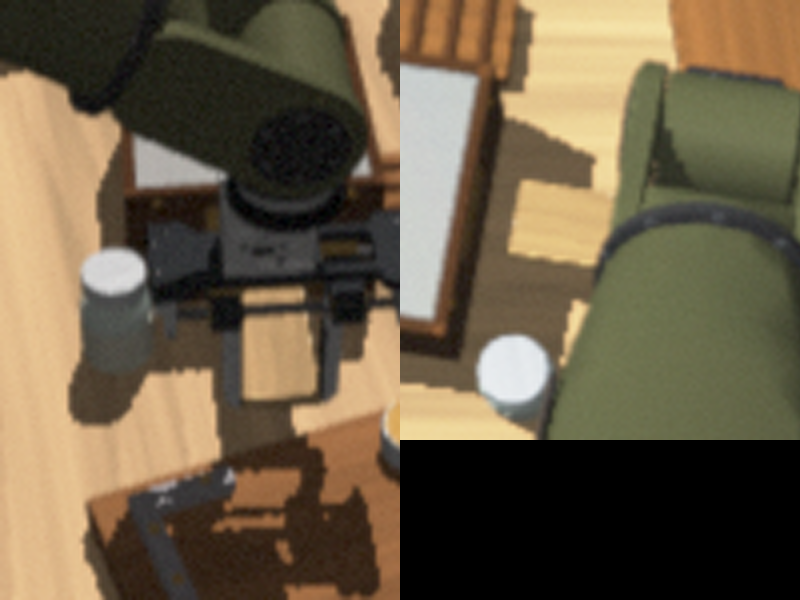

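The slat points squarely at the humidor front. In the top crop its leading corners are at (520,182) and (508,253), and the jar is well to the side.

Run:
```python
from h import *
from m import A
c=load('t4.png')
w=px2w(c,A([(120,182),(108,253)],(220,140)),.075)[:,:2]
ex=np.array([np.cos(1.4345),np.sin(1.4345)]);ey=np.array([-ex[1],ex[0]])
d=w-[.5868,.1283];print(d@ex,d@ey,np.linalg.norm(w[0]-w[1]),(np.array([.5642,-.0385])-[.5868,.1283])@np.c_[ex,ey])
```

```text
[-0.02750603 -0.02798909] [-0.02699726  0.02680748] 0.053806907400591984 [-0.16832387 -0.0002735 ]
```

Request:
apply_moves([
  [120, 0.14, 1, -0.4, 0, 0, 0],
  [120, 0.14, 1, 0, 0, 0, 0],
  [120, 0.14, 1, 0, 0, 0, 0],
  [120, 0.14, 1, 0, 0, 0, 0],
  [120, 0.14, 1, 0, 0, 0, 0],
  [120, 0.14, 1, 0, 0, 0, 0],
  [120, 0, 0, 0, 0, 0, 0],
])

```text
time_s: 10.0
ee_pos: [0.572, 0.0198, 0.0865]
eef_rot: [3.142, -0.0, 1.436]
force: [-0.6, -0.9, -0.9]
grip_width: 0.0555
grip_force: 40.0
```

Request:
apply_moves([
  [120, 0.14, 1, 0, 0, 0, 0],
  [120, 0.14, 1, 0, 0, 0, 0],
  [120, 0.14, 1, 0, 0, 0, 0],
  [120, 0.14, 1, 0, 0, 0, 0],
  [120, 0.14, 1, 0, 0, 0, 0],
  [120, 0.14, 1, 0, 0, 0, 0],
  [120, 0.14, 1, 0, 0, 0, 0],
  [120, 0.1, 0.8, 0, 0, 0, 0],
  [120, 0, 0, 0, 0, 0, 0],
])

```text
time_s: 10.9
ee_pos: [0.5827, 0.0976, 0.0865]
eef_rot: [3.142, -0.0, 1.436]
force: [1.1, 1.5, -2.7]
grip_width: 0.0554
grip_force: 40.0
```

Run:
```python
from h import *
o=ctrl.get_obs();print(o['ee_pos'],o['force'],o['grip_width'],o['eef_rot'],o['qpos'])
s=snap('side','s5.png')['img']
a=cv2.resize(s[120:240,240:360],None,fx=4,fy=4,interpolation=cv2.INTER_CUBIC)
cv2.imwrite('pics/g.png',a[:,:,::-1])
```

```text
[0.58270994 0.09762294 0.08650479] [ 1.05591219  1.4523539  -2.68482361] 0.055441723996649726 [ 3.14157574e+00 -2.00045953e-04  1.43576339e+00] [1.03925501e-01 5.40267901e-01 1.53699029e+00 2.17691545e-04
 1.06427069e+00 2.38852831e-01]
```

View pics/g.png

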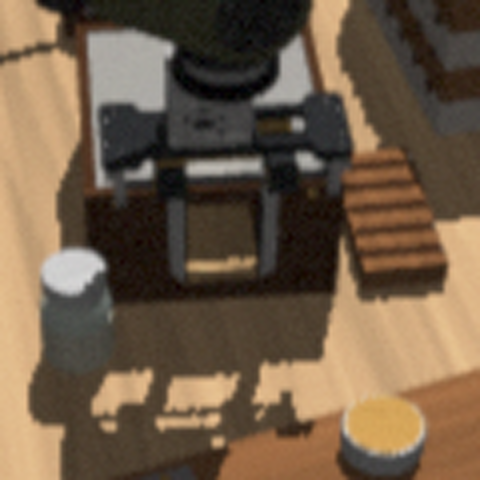

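Request:
apply_moves([
  [120, 0.07, 0.5, 0, 0, 0, 0],
  [120, 0.06, 0.4, -0.3, 0, 0, 0],
  [120, 0, 0, -0.3, 0, 0, 0],
  [120, 0, 0, 0, 0, 0, 0],
])

```text
time_s: 11.35
ee_pos: [0.5838, 0.1055, 0.08]
eef_rot: [-3.141, 0.0, 1.435]
force: [-0.0, 0.2, -2.4]
grip_width: 0.0555
grip_force: 40.0
```

Request:
apply_moves([
  [95, 0, 0, 0, 0, 0, 0],
  [80, 0, 0, 0, 0, 0, 0],
  [65, 0, 0, 0, 0, 0, 0],
  [65, 0, 0, 0, 0, 0, 0],
  [65, 0, 0, 0, 0, 0, 0],
])

```text
time_s: 11.85
ee_pos: [0.584, 0.1055, 0.0806]
eef_rot: [3.141, -0.0, 1.435]
force: [-1.1, 0.1, 0.2]
grip_width: 0.0698
grip_force: 0.0
```

Request:
apply_moves([
  [65, -0.14, -1, 0, 0, 0, 0],
  [65, -0.14, -1, 0, 0, 0, 0],
  [65, -0.14, -1, 0, 0, 0, 0],
  [65, -0.14, -1, 0, 0, 0, 0],
  [65, -0.14, -1, 0, 0, 0, 0],
  [160, 0, 0, 0, 0.124, -0.017, 0],
  [255, 0, 0, 0, 0.124, -0.017, 0],
  [255, 0, 0, 0, 0.124, -0.017, 0],
  [255, 0, 0, 0, 0, 0, 0],
], grip_force=20)

```text
time_s: 12.75
ee_pos: [0.5766, 0.0533, 0.08]
eef_rot: [-3.141, -0.378, 1.431]
force: [0.3, -0.2, -0.9]
grip_width: 0.0413
grip_force: 0.0
```

```bash
cat > st.py <<'E'
from h import *
from scipy.spatial.transform import Rotation as R
o=ctrl.get_obs();ex=np.array([np.cos(1.4345),np.sin(1.4345),0]);ey=np.array([-ex[1],ex[0],0]);F=np.c_[ex,ey,[0,0,1]]
print('hum TCP',(o['ee_pos']-[.5868,.1283,0])@F,'zdir',R.from_euler('xyz',o['eef_rot']).as_matrix()[:,2]@F,'ydir',R.from_euler('xyz',o['eef_rot']).as_matrix()[:,1]@F,o['qpos'],o['force'],o['grip_width'])
E
python3 st.py
```

```text
hum TCP [-7.56430708e-02 -9.97984668e-05  7.99934182e-02] zdir [ 3.69337660e-01 -4.17087233e-04 -9.29295173e-01] ydir [-3.13425970e-03 -9.99994771e-01 -7.96856708e-04] [-0.12942448  0.52521166  1.62704198  0.44473478  1.03226271 -0.22895837] [ 0.34990686 -0.17727319 -0.91095906] 0.041347480163205455
```

Request:
apply_moves([
  [255, 0, 0, 0, 0.124, -0.017, 0],
  [255, 0, 0, 0, 0.124, -0.017, 0],
  [255, 0, 0, 0, 0.124, -0.017, 0],
  [255, 0, 0, 0, 0.118, -0.016, 0],
  [255, 0, 0, -0.3, 0, 0, 0],
  [255, 0, 0, -0.2, 0, 0, 0],
  [255, 0, 0, 0, 0, 0, 0],
])

```text
time_s: 13.45
ee_pos: [0.577, 0.0561, 0.0756]
eef_rot: [-3.141, -0.866, 1.436]
force: [-0.4, -0.5, 0.5]
grip_width: 0.0003
grip_force: 0.0
```

```bash
python3 st.py
python3 - <<'E'
from h import *
s=snap('side','s6.png')['img'];t=snap('top','t6.png')['img']
a=cv2.resize(s[120:240,240:340],None,fx=5,fy=5,interpolation=cv2.INTER_CUBIC)[:,:400]
b=cv2.resize(t[140:250,200:300],None,fx=4,fy=4,interpolation=cv2.INTER_CUBIC)[:,:400]
o=np.zeros((600,800,3),np.uint8);o[:a.shape[0],:400]=a;o[:b.shape[0],400:]=b
cv2.imwrite('pics/i.png',o[:,:,::-1])
E
```

```text
hum TCP [-7.28730749e-02 -5.92268633e-05  7.56148110e-02] zdir [ 0.76191606  0.0014043  -0.64767426] ydir [ 1.72936873e-03 -9.99998496e-01 -1.33804331e-04] [-0.29487773  0.64629371  1.64230179  0.92405829  1.22991517 -0.66147267] [-0.408784   -0.50801537  0.4978971 ] 0.00034157309381499794
```

Request:
apply_moves([
  [255, 0.11, 0.8, 0, 0, 0, 0],
  [255, 0.11, 0.8, 0, 0, 0, 0],
  [255, 0.11, 0.8, 0, 0, 0, 0],
  [255, 0.11, 0.8, 0, 0, 0, 0],
  [255, 0.11, 0.8, 0, 0, 0, 0],
])

```text
time_s: 14.05
ee_pos: [0.5825, 0.0964, 0.0755]
eef_rot: [-3.141, -0.87, 1.435]
force: [0.9, -0.6, -0.8]
grip_width: 0.0004
grip_force: 0.4
```

Request:
apply_moves([
  [255, 0.07, 0.5, 0, 0, 0, 0],
  [255, 0.07, 0.5, 0, 0, 0, 0],
  [255, 0.07, 0.5, 0, 0, 0, 0],
  [255, 0, 0, 0, 0, 0, 0],
])

```text
time_s: 14.45
ee_pos: [0.5846, 0.1111, 0.0756]
eef_rot: [-3.142, -0.87, 1.435]
force: [0.1, 0.3, -0.6]
grip_width: 0.0008
grip_force: 0.0
```

```bash
python3 st.py
```

```text
hum TCP [-0.01739214 -0.00011959  0.07560481] zdir [ 7.64430480e-01  5.04711009e-04 -6.44705969e-01] ydir [ 6.46852739e-04 -9.99999791e-01 -1.58784841e-05] [-0.1982408   0.64319019  1.65035184  0.97688559  1.16954614 -0.62130859] [ 0.13422829  0.28176419 -0.60874249] 0.0007818590977385432
```

Request:
apply_moves([
  [255, 0.04, 0.3, 0, 0, 0, 0],
  [255, 0.04, 0.3, 0, 0, 0, 0],
  [255, 0.04, 0.3, 0, 0, 0, 0],
  [255, 0, 0, 0, 0, 0, 0],
])

```text
time_s: 14.85
ee_pos: [0.5858, 0.1199, 0.0756]
eef_rot: [3.142, -0.87, 1.435]
force: [-0.3, -1.3, -0.1]
grip_width: 0.0003
grip_force: 0.1
```

Request:
apply_moves([
  [255, 0.04, 0.3, 0, 0, 0, 0],
  [255, 0.03, 0.2, 0, 0, 0, 0],
  [255, 0, 0, 0, 0, 0, 0],
])

```text
time_s: 15.15
ee_pos: [0.5865, 0.1248, 0.0756]
eef_rot: [3.141, -0.87, 1.435]
force: [0.1, -1.2, -0.1]
grip_width: 0.0007
grip_force: 0.4
```

Request:
apply_moves([
  [255, 0.05, 0.35, 0, 0, 0, 0],
  [255, 0.05, 0.35, 0, 0, 0, 0],
  [255, 0, 0, 0, 0, 0, 0],
  [255, -0.14, -1, 0, 0, 0, 0],
  [255, -0.28, -2, 0, 0, 0, 0],
  [255, -0.42, -3, 0, 0, 0, 0],
  [255, -0.42, -3, 1, 0, 0, 0],
  [255, 0, 0, 4, 0, 0, 0],
  [255, 0, 0, 4, 0, 0, 0],
  [255, 0, 0, 0, 0, 0, 0],
])

```text
time_s: 16.15
ee_pos: [0.5763, 0.0402, 0.1705]
eef_rot: [3.13, -0.869, 1.443]
force: [0.3, -0.7, -0.2]
grip_width: 0.0004
grip_force: 0.0
```

Request:
apply_moves([
  [255, 0, -3, 4, 0, 0, 0],
  [255, 0, -4, 3, 0, 0, 0],
  [255, 0, -4, 3, 0, 0, 0],
  [255, 0, -4, 0, 0, 0, 0],
  [255, 0, -4, 0, 0, 0, 0],
  [255, 0, -4, 0, 0, 0, 0],
  [255, 0, 0, 0, 0, 0, 0],
])

```text
time_s: 16.85
ee_pos: [0.5741, -0.193, 0.264]
eef_rot: [-3.139, -0.871, 1.429]
force: [0.9, -0.8, -0.3]
grip_width: 0.0004
grip_force: 0.0
```

Run:
```python
from h import *
print(ctrl.get_obs()['ee_pos'],ctrl.get_obs()['joint_vel'])
s=snap('side','s7.png')['img'];t=snap('top','t7.png')['img']
a=cv2.resize(s[110:230,245:345],None,fx=4,fy=4,interpolation=cv2.INTER_CUBIC)
b=cv2.resize(t[130:240,145:245],None,fx=4,fy=4,interpolation=cv2.INTER_CUBIC)
o=np.zeros((600,800,3),np.uint8);o[:a.shape[0],:400]=a;o[:b.shape[0],400:]=b
cv2.imwrite('pics/j.png',o[:,:,::-1])
```

```text
[ 0.57413656 -0.19300446  0.26399523] [ 0.06746033 -0.04075156  0.06890435  0.02429736 -0.04417548  0.01932962]
```

View pics/j.png

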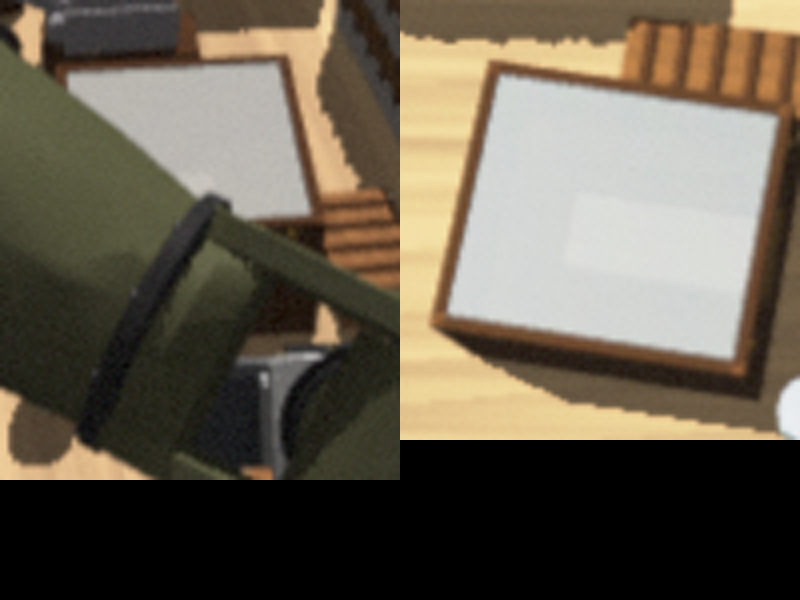

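Through the glass the slat shows faintly, with its leading corners at (574,192) and (566,264) and square to the box. I'm locating it.

Run:
```python
from h import *
from m import A
c=load('t7.png')
ex=np.array([np.cos(1.4345),np.sin(1.4345)]);ey=np.array([-ex[1],ex[0]])
for z in(.042,.055):
    d=px2w(c,A([(174,192),(166,264)],(145,130)),z)[:,:2]-[.5868,.1283];print(z,d@ex,d@ey,np.linalg.norm(d[0]-d[1]))
# mean flap colour: slot region in initial and current side images
P=w=np.array([[*( np.array([.5868,.1283])+y*ey),z] for y in(-.03,-.015,0,.015,.03) for z in(.06,.075,.09)])
for f in('side0.png','s7.png'):
    u=w2px(load(f),P).round().astype(int);i=cv2.imread('pics/'+f);print([i[v,uu].tolist() for uu,v in u])
```

```text
0.042 [0.16412069 0.15888282] [-0.02947746  0.02640966] 0.05613203212744584
0.055 [0.16070597 0.15552359] [-0.0262015  0.0290935] 0.05553732027861802
[[24, 43, 57], [15, 37, 51], [25, 43, 57], [19, 36, 50], [27, 45, 56], [25, 42, 55], [16, 37, 47], [18, 40, 53], [22, 39, 55], [22, 39, 53], [22, 42, 54], [23, 42, 54], [15, 37, 52], [24, 41, 56], [19, 37, 53]]
[[50, 68, 70], [62, 84, 84], [31, 44, 41], [46, 65, 67], [55, 80, 79], [72, 102, 101], [64, 88, 89], [71, 97, 97], [72, 98, 100], [52, 73, 74], [31, 39, 39], [29, 26, 30], [30, 28, 30], [45, 44, 43], [46, 44, 45]]
```

The slat's lead is about 0.162 m in, consistent with it lying dropped just behind the sill. I'll move the arm clear of the side view to check the flap by colour.

Request:
apply_moves([
  [255, -2, 0, 4, 0, 0, 0],
  [255, -2, 0, 4, 0, 0, 0],
  [255, -2, 0, 2, 0, 0, 0],
  [255, -2, 3, 0, -0.1, 0.014, 0],
  [255, -2, 3, 0, -0.1, 0.014, 0],
  [255, -2, 4, 0, -0.1, 0.014, 0],
  [255, -2, 4, 0, -0.1, 0.014, 0],
  [255, -2, 4, 0, -0.1, 0.014, 0],
  [255, -2, 4, 0, -0.1, 0.014, 0],
  [255, -2, 4, 0, -0.1, 0.014, 0],
])

```text
time_s: 17.95
ee_pos: [0.3742, 0.0711, 0.3658]
eef_rot: [3.141, -0.166, 1.435]
force: [0.8, -0.2, -0.6]
grip_width: 0.0009
grip_force: 0.0
```

Request:
apply_moves([
  [255, -1, 4, 0, 0, 0, 0],
  [255, -1, 4, 0, 0, 0, 0],
  [255, -1, 4, 0, 0, 0, 0],
  [255, -1, 4, 0, 0, 0, 0],
  [255, -1, 4, 0, 0, 0, 0],
  [255, -1, 4, 0, 0, 0, 0],
  [255, -1, 4, 0, 0, 0, 0],
  [255, 0, 4, 0, 0, 0, 0],
  [255, 0, 0, 0, 0, 0, 0],
  [255, 0, 0, 0, 0, 0, 0],
])

```text
time_s: 18.95
ee_pos: [0.305, 0.3898, 0.3648]
eef_rot: [-3.138, -0.168, 1.436]
force: [-0.2, 0.6, 0.1]
grip_width: 0.0004
grip_force: 0.0
```

Run:
```python
from h import *
print(ctrl.get_obs()['ee_pos'])
snap('side','s8.png');snap('top','t8.png')
def g(f): return cv2.imread('pics/'+f).astype(int)
ex=np.array([np.cos(1.4345),np.sin(1.4345)]);ey=np.array([-ex[1],ex[0]])
u=w2px(load('side0.png'),np.array([[*(np.array([.5868,.1283])+y*ey),z] for y in(-.045,.045) for z in(.045,.105)]))
print(u.round(1))
d=np.abs(g('s8.png')-g('side0.png')).max(2)
v0,v1,u0,u1=165,196,258,326
for v in range(v0,v1,2): print(v,' '.join('%3d'%x for x in d[v,u0:u1:3]))
print('now slot rows, red channel')
for f in('side0.png','s8.png'):
    for v in range(168,188,2): print(v,' '.join('%3d'%x for x in g(f)[v,270:316:2,2]))
d=np.abs(g('t8.png')-g('top0.png')).max(2)>25
n,l,st,ce=cv2.connectedComponentsWithStats(d.astype(np.uint8));print([s.tolist() for s in st[1:] if s[4]>12])
```

```text
[0.30496599 0.38978343 0.36483875]
[[308.5 183.6]
 [309.2 169.1]
 [280.1 185.2]
 [279.9 170.7]]
165   3   9   3   2   6   4   3   2   4   7  12   7   7   3   4   1   2   1   5   2   3   2   4
167   2   9   3   3   9   5   3   2   8   2   2   4  10   3   8   5   6  10   8   7   2   8   8
169   4   6   9   2   5   4   4   7  11   6  14   8   6   8   5  13   2   8   6   4  10   2   6
171   4   9   9   3   4  14   9   4   6   3   2   7   8   3  12   4   2   4   7  12   9   7   7
173   6   3   7  12   6   5   5   4   7   5   7   8   3   2   9   4   6  24   5  10   8   6  14
175   3   2  11   7   8   4   5  11   9  12   9   6   4   6   2  16   3   3  13   3   4   8  12
177   6   4   8   8   6   3   9  11  12   7   2   3   6   7   9   2  10   4   3   5   3   4   3
179   5   4   9   8   1   6   5  10   4   3   4   4   9   5   3   2   5   5  11   7   2   7   2
181   3   5   5  11   8   7  10  12   6   8   1   9   4   4  13   1   8   8   4   1   4   4   4
183   6   3   2  21   2   4   5   3   4   4   8   7   4   3  14   6   6  10  15   3   5   7   2
185   6   6   4   9   7   7   5  20   7   6 
[... 1903 characters left out ...]
176  22  25  25  22  24  20  55  56  55  54  58  56  55  55  59  54  55  51  22  18  25  19  28
178  23  21  31  25  26  30  52  56  55  54  55  55  55  56  57  54  57  51  24  26  30  26  20
180  25  26  25  31  21  29  52  57  59  55  55  55  54  57  55  60  51  53  29  26  24  19  20
182  28  25  26  27  23  28  48  52  47  45  47  45  39  37  36  32  31  33  16  15  21  25  23
184  24  24  26  23  21  17  31  23  20  24  13  30  23  26  22  27  26  20  27  23  20  27  23
186  26  24  26  28  22  32  29  22  24  32  28  27  27  25  27  25  27  25  30  25  23  29  25
[[330, 172, 54, 39, 983], [0, 235, 355, 185, 29273], [357, 390, 8, 7, 25], [318, 395, 14, 25, 176], [360, 398, 30, 22, 378]]
```

```bash
python3 -c "
from station import ctrl
print(ctrl.hand_in())"
```

```text
the job is handed in; nothing more can be done
None
```

I handed the job in at about 19 s: the slat was squared in the corner, released, re-gripped by its free end, posted and pushed in. The flap looks shut and no bystander appears to have moved; that the slat lies flat inside is my inference, and no verdict came back.

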